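# Put the spanner away and snap its case shut

### The job

Pick up the spanner that lies nearest to you, lay it flat in the open black case, swing the blue lid over it and press its far edge down by the black pad, in under the wooden ledge, until it clicks shut. Leave the tape measure on the ledge and the pencil and hex key on the table where they are.

Things in the scene. Friction and masses are not known exactly. Their poses are not given: they have to be found in the camera images.
- spanner_mid (a point): Centre, half-way up (4 mm above the underside), of a steel double open-end spanner, 158 x 39 x 8 mm, 0.13 kg, lying flat on the table to the robot's left. Its x axis runs along the spanner, z up. Grasp the shank near this point: 13 mm wide, 6 mm thick (1 to 7 mm above the underside), straight for 45 mm each way.
- case: Black open-topped case, fixed. Origin: centre of its underside, on the table; x points away from the robot along its length, y left, z up. Outside 184 (x) by 132 mm, rim 45 mm above the table; inside 176 by 126 mm, so the spanner fits only lengthways or nearly so. Behind it (x +119 to +127 mm) an upright carries a wooden ledge; a spring catch with a steel roller is at x +99 mm, 39 mm up.
- case_floor (a point): Centre of the case's inner floor (top face of the floor), 4 mm above the table. Same axes as the case.
- ledge_edge (a point): Middle of the lower front edge of the wooden ledge, 166 mm above the table, 60 mm beyond the case's centre. Same axes as the case. The ledge spans 92 mm in x from here, 142 mm in y, and is 10 mm thick. It overhangs the far end of the shut lid, so that end is reached only with the tool leaning back towards the robot, about 35 to 50 degrees from vertical.
- lid (a joint): Angle of the blue lid, rad: 0 = shut and clicked, 1.57 = upright, 2.0 = fully open, leaning towards the robot; it starts about upright. A stiff hinge (0.17 N m of friction) keeps it where it is left. Coming down it meets the spring catch at about 0.08; from there the far edge takes about 8 to 10 N for some 8 mm more (to about 0.03), then snaps down to 0.
- lid_hinge (a point): Middle of the lid's hinge line, on the case's near rim, 95 mm from the case's centre towards the robot, 45 mm above the table. It turns with the lid: x runs along the lid from hinge to free edge, y along the hinge, z out of the outer face (up when shut). The lid is a plate 5 mm thick (outer face at z = +5 mm), 132 mm wide, free edge at x = 191 mm.
- press_pad: Black ribbed rubber press pad let into the lid's outer face at its far edge, 30 mm along the lid (160 to 190 mm from the hinge) by 70 mm wide, standing 3 mm proud and yielding up to 2 mm. Its origin lies 4 mm below the middle of its top. Press the lid shut here.
- lid_press (a point): Centre of the top of the black ribbed rubber press pad (30 by 70 mm) on the lid's outer face near its free edge: 175 mm from the hinge, 8 mm above the lid's underside. Same axes as lid_hinge. With the lid shut it is 53 mm above the table, 80 mm beyond the case's centre and 20 mm in beneath the ledge.
- tape_measure: Yellow and black tape measure, 40 by 80 by 68 mm, standing loose on the ledge; origin under its centre. Leave it alone.
- pencil: Red carpenter's pencil, 173 by 15 by 8 mm, lying loose on the table; origin under its centre. Leave it alone.
- hex_key: Black L-shaped hex key, 114 by 40 by 8 mm, lying loose on the table; origin under its centre. Leave it alone.

How it is judged:
On the way, in this order (a step that is already met when the one before it is completed fails the run):
1. the spanner lies flat in the case and is let go, the lid still open (x of spanner_mid in the frame of case between -0.03 and 0.03 m and y of spanner_mid in the frame of case between -0.06 and 0.06 m and z of spanner_mid in the frame of case between 0.003 and 0.018 m and angle between spanner_mid's own z axis and vertical below 0.12 rad and linear speed of spanner below 0.03 m/s and contact force between the fingers and spanner below 0.3 N and value of joint lid above 0.5 rad), for 0.2 s.
2. the fingers press the lid down against its catch by the black pad at the far edge (contact force between the fingers and press_pad above 4 N and value of joint lid below 0.085 rad), for 0.04 s.
At the end, for the whole second after the job is handed in: The lid is clicked shut (within 0.018 rad, about 3 mm at its far edge) and the spanner lies flat at rest on the floor inside the case; the tape measure, pencil and hex key are where they were, within 25 mm (value of joint lid below 0.018 rad and x of spanner_mid in the frame of case between -0.03 and 0.03 m and y of spanner_mid in the frame of case between -0.06 and 0.06 m and z of spanner_mid in the frame of case between 0.003 and 0.018 m and angle between spanner_mid's own z axis and vertical below 0.12 rad and linear speed of spanner below 0.03 m/s and contact force between the fingers and spanner below 0.3 N); the robot touches nothing.
It fails at once if the tape measure is pushed more than 25 mm from its place (distance of tape_measure from where it was at the start of the episode above 0.025 m).
It fails at once if the pencil is pushed more than 25 mm from its place (distance of pencil from where it was at the start of the episode above 0.025 m).
It fails at once if the hex key is pushed more than 25 mm from its place (distance of hex_key from where it was at the start of the episode above 0.025 m).
It also fails if it takes over 58 s, if anything falls off the work surface, if the arm or the gripper's body presses on something with over 40 N, if the wrist force passes 120 N, or if a joint passes its speed limit or range.

### The arm

A 6-joint arm with a two-finger parallel gripper is mounted at the origin on a cart in front of the work surface, level with it; the furniture and walls round the work are solid. World frame = base frame: x ahead of the robot, y to its left, z up, the work surface at z = 0. Lengths are in m, angles in rad, forces in N, time in s.
With the tool pointing down it reaches from about 0.375 to 0.975 m from the base axis. Payload 3.8 kg.
Tool frame: the origin (TCP) lies on the centre line of the jaws, within the pads' length; the fingertips stand 8 mm ahead of it and the grasp point (between the pads) lies 11 mm behind it; z points along the fingers, y is the direction in which the jaws open and shut (so a half turn about z gives the same grasp; the last joint's range is limited). The gripper opens to 85 mm and grips with 20 to 120 N. Pads are 22 mm wide; open, the fingers measure 114 mm over their backs; the gripper's body (76 mm by 85 mm) begins 54 mm behind the grasp point. The pads swing forward as they close: fully open they stand 13 mm farther back than shut.
Start: joints at [1.125, 0.264, 1.604, -0, 1.274, -0.037], TCP at [0.268, 0.619, 0.239] pointing down, gripper open.
Joint ranges: [-2.63, 2.63], [-0.94, 2.18], [0.31, 2.57], [-1.31, 4.45], [0, 2.66], [-2.55, 2.55]. Speed limits (rad/s): [2.57, 2.57, 3.14, 3.14, 3.14, 3.14].

### API

Orientations are given as a rotation vector (axis times angle).
In Python, from workcell import * gives the robot as it stands.
- The arm moves only by the tool play_rows, never from a script. Its arguments are lists of equal length, an entry for each row: "slide": the shift along the tool's x, y, z in cm, a list of three; "delta_rot": the turn, a rotation vector about the tool's x, y, z in rad, a list of three. In form: {"slide": [[x, y, z], ...], "delta_rot": [[wx, wy, wz], ...]}. A call has 1 to 12 rows; each row is the pose to reach, as a shift and turn from the pose measured when the call began, along the tool's axes at that moment; what a row does not reach only later rows make up. A row lasts 1/12 s, in which the tool goes at most 41.7 mm and 7.16 degrees, less where a joint would pass 70% of its speed; a pose out of reach is approached as far as the arm can. A call with a gripper value outside its range is refused whole. "hand" is the opening, from 0 (shut) to 1 (fully open), set as the call begins (left out, the last holds). The fingers move at their own pace and stop on an object; "force" is the grip in N (left out, the last holds). Time passes only in rows, so rows that repeat a pose let the fingers close. It gives the time, the measured TCP pose, the force and the opening at its end, in the units of the state.
- read_state(): the state, without advancing time (a new reading comes with each control period).
- read_camera(name): name is "scene" or "top"; returns a dict with "image" (400x640x3 uint8, red, green, blue), "depth" (400x640 float32, m along the optical axis (not along the pixel's ray), 0 where there is no reading), "fovy" (degrees; the focal length in pixels is half the picture's height over the tangent of half this angle, whatever the lens; pixels are square), "cx", "cy" (the principal point, pixels), "world_from_camera" (4x4, takes a point from camera to world coordinates). Camera axes: x right, y up, looking along -z (the intrinsics and any distortion apply to the point x, -y, -z); pixel columns grow to the right and rows downward; lengths in m; the calibration is good to about 2 mm. A picture is of the moment at which its call begins.
- finish_job(): hands the job in, once; it reports no verdict.
Trained networks look in a picture, given as the dict that the camera call returned (one of the last four; its "shot" number tells which), for a name from the list of things; names that differ only in an ending like _2 or _b are one class to them, and where a whole thing is asked for, a point or a joint stands for the part that bears it (a point fixed in the world has none). Each returns a list of dicts, best first, with "conf" (0 to 1); they miss things now and then, are a little off and sometimes report something else, mostly with a low value. They report only what shows in the picture. A call takes as long as a camera call.
- spot_in(target, picture): "bbox" ([centre column, centre row, width, height] in pixels, round what is visible of it).
- landmark_of(target, picture): "at" ([column, row] in pixels: a listed point, or the origin of a listed thing).
The state is a dict: "time": time; "q": joint angles; "joint_vel": joint speeds; "joint_torque": joint torques, N m; "tool_pos": TCP position; "tcp_rot": TCP orientation; "wrist_force": force on the tool from outside, world axes, zero at the start; "torque": the same for the moment, N m; "width": opening from 0.0 (shut) to 1.0 (fully open).
Only numpy, scipy, OpenCV 4.12 (cv2) and the standard library are available. Lean on these libraries where they do the work, as an engineer would, in place of code of your own. Each camera call takes 0.05 s, during which the arm holds its last target.

## Working session

There is one attempt and no reset: what is moved stays moved. The work goes in short steps, Python scripts to look and compute and a tool call to move; the robot and the scene stay as the last step left them, time stands still between calls to the robot, and variables do not carry over. Pictures are saved under pics/ and viewed, and the job is handed in when it is done.

Besides the shell and the picture viewer there is one more tool, called after ">>>" as name(argument=value, ...) on one line, values as JSON. play_rows: Moves the arm, as the interface text tells. Its arguments: {"type":"object","properties":{"slide":{"type":"array"},"delta_rot":{"type":"array"},"hand":{"type":"number"},"force":{"type":"number"}},"required":["slide","delta_rot"]}

```bash
ls; mkdir -p pics; cat > h.py <<'E'
from workcell import *
import numpy as np, cv2
from scipy.spatial.transform import Rotation as R
def save(p,n): cv2.imwrite('pics/'+n, p['image'][:,:,::-1])
def px2w(p,c,r,z=None):
    d=p['depth']; f=200/np.tan(np.radians(p['fovy'])/2)
    T=np.array(p['world_from_camera'])
    ray=np.array([(c-p['cx'])/f,-(r-p['cy'])/f,-1.])
    if z is None:
        w=d[int(r)-1:int(r)+2,int(c)-1:int(c)+2]; w=w[w>0]; s=np.median(w)
    else:
        rw=T[:3,:3]@ray; s=(z-T[2,3])/rw[2]
    return T[:3,:3]@(ray*s)+T[:3,3]
E
python3 - <<'E'
from h import *
s=read_state(); print({k:np.round(v,3) for k,v in s.items()})
for n in ('scene','top'):
    p=read_camera(n); save(p,n+'0.png'); print(n,p['fovy'],p['cx'],p['cy'],[k for k in p],np.round(p['world_from_camera'],3))
    for t in ['spanner_mid','case','case_floor','ledge_edge','lid_hinge','lid_press','tape_measure','pencil','hex_key']:
        for x in landmark_of(t,p)[:2]:
            c,r=x['at']; 
            try: print(t,x['conf'],np.round(x['at'],1),np.round(px2w(p,c,r),3))
            except Exception as e: print(t,x,e)
    print(spot_in('spanner_mid',p)[:3])
E
```

```text
pics
{'time': np.float64(0.0), 'q': array([ 1.125,  0.265,  1.605, -0.   ,  1.274, -0.037]), 'joint_vel': array([ 0.   ,  0.   , -0.001, -0.   ,  0.   , -0.001]), 'joint_torque': array([-2.0000e-03, -5.1512e+01, -3.6731e+01, -0.0000e+00,  1.3000e-02,
        0.0000e+00]), 'tool_pos': array([0.268, 0.619, 0.238]), 'tcp_rot': array([-6.380e-01, -3.076e+00,  3.000e-03]), 'wrist_force': array([0.273, 0.437, 0.085]), 'torque': array([-0.004,  0.029, -0.015]), 'width': np.float64(1.0)}
scene 43.00432033019518 323.5820552826928 202.44326494127384 ['image', 'depth', 'fovy', 'cx', 'cy', 'world_from_camera', 'shot'] [[ 0.591  0.597 -0.542 -0.105]
 [-0.806  0.442 -0.393 -0.227]
 [ 0.005  0.67   0.743  0.974]
 [ 0.     0.     0.     1.   ]]
spanner_mid 0.66 [273.7 227.2] [0.466 0.339 0.001]
case 0.62 [385.5 252.6] [0.453 0.025 0.163]
case_floor 0.74 [381.3 250.2] [0.453 0.035 0.163]
ledge_edge 0.73 [410.2 191.7] [0.687 0.093 0.096]
lid_press 0.81 [362.8 215.4] [0.453 0.084 0.234]
tape_measure 0.92 [433. 175.] [0.654 0.036 0.212]
pencil 0.86 [305.2 187.5] [0.62  0.359 0.   ]
hex_key 0.65 [216.5 2
[... 316 characters left out ...]
]
 [-0.004  0.054  0.999  1.263]
 [ 0.     0.     0.     1.   ]]
spanner_mid 0.76 [283.5 218.6] [0.459 0.33  0.006]
case 0.87 [374.1 181.4] [0.562 0.092 0.005]
case 0.66 [373.9 213.9] [0.475 0.096 0.045]
case_floor 0.93 [380.5 179.6] [0.566 0.076 0.006]
ledge_edge 0.96 [388.9 147.9] [0.624 0.075 0.173]
lid_hinge 0.71 [378.4 215.1] [0.467 0.105 0.243]
lid_press 0.78 [380.9 222.4] [0.452 0.099 0.235]
tape_measure 0.86 [399.2 121.3] [0.671 0.062 0.241]
pencil 0.78 [272.6 157.8] [0.62  0.362 0.007]
pencil 0.4 [284.1 217.2] [0.463 0.328 0.006]
hex_key 0.63 [269.6 288.5] [ 0.275  0.363 -0.001]
[{'bbox': [388.3, 166.8, 79.2, 120.3], 'conf': 0.68}, {'bbox': [284.1, 219.6, 23.7, 56.9], 'conf': 0.56}]
```

```bash
python3 - <<'E'
import cv2
for n,(a,b,c,d) in {'scene':(120,320,180,500),'top':(80,320,200,480)}.items():
    im=cv2.imread(f'pics/{n}0.png')[a:b,c:d]
    cv2.imwrite(f'pics/{n}0z.png',cv2.resize(im,None,fx=2.4,fy=2.4,interpolation=cv2.INTER_CUBIC))
E
```

```text
(no output)
```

View pics/scene0.png

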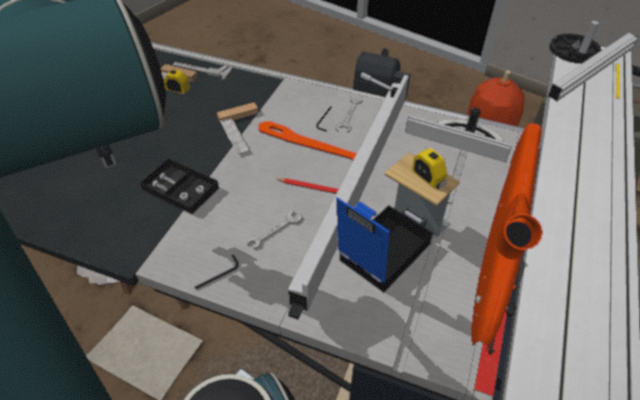

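View pics/top0z.png

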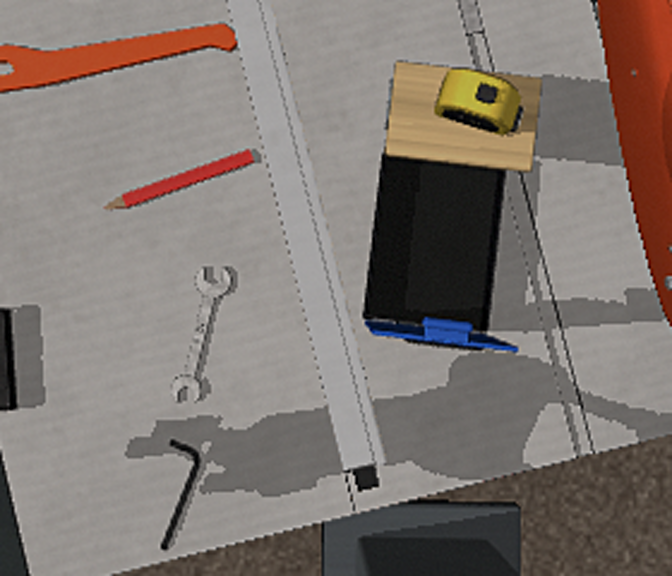

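```bash
cat >> h.py <<'E'
def cloud(p):
    d=p['depth'].astype(float); f=200/np.tan(np.radians(p['fovy'])/2)
    T=np.array(p['world_from_camera']); r,c=np.mgrid[0:400,0:640]
    P=np.stack([(c-p['cx'])/f*d,-(r-p['cy'])/f*d,-d],-1)@T[:3,:3].T+T[:3,3]
    P[d==0]=np.nan; return P
def rect(P2):
    return cv2.minAreaRect(P2.astype(np.float32)*1000)
E
python3 - <<'E'
from h import *
p=read_camera('top'); P=cloud(p)
np.save('P0.npy',P); np.save('I0.npy',p['image'])
z=P[...,2]
print('spanner patch z',np.round(z[190:250:6,270:300:3]*1000,0))
sub=np.zeros_like(z,bool); sub[185:256,265:305]=1
m=sub&(z>0.003); n,l,st,_=cv2.connectedComponentsWithStats(m.astype(np.uint8)); i=1+np.argmax(st[1:,4]); print('spanner',st[i],rect(P[l==i][:,:2]),P[l==i].mean(0))
# fence
print('fence z',[np.round(np.nanmax(z[r,295:362])*1000) for r in range(100,280,20)])
for r in (160,200,240):
    print(r,[(c,*np.round(P[r,c]*1000).astype(int)) for c in range(300,352,4)])
# ledge
m=(z>0.155)&(z<0.185)&(P[...,0]>0.5)
sub[:]=0; sub[90:170,340:440]=1; m&=sub; print('ledge',rect(P[m][:,:2]),np.median(z[m]))
# case rim
sub[:]=0; sub[140:240,340:430]=1; m=sub&(z>0.038)&(z<0.052); print('rim',rect(P[m][:,:2]),m.sum(),np.median(z[m]))
m=sub&(z>-0.002)&(z<0.009)&(p['image'].max(-1)<50); print('floor',rect(P[m][:,:2]),m.sum(),np.median(z[m]))
m=sub&(p['image'][...,2]>90)&(p['image'][...,0]<60); print('lid',np.round(np.nanmin(P[m],0),3),np.round(np.nanmax(P[m],0),3))
m=sub&(z>0.08)&(P[...,0]<0.52); Q=P[m]; print(len(Q),rect(Q[:,:2])); 
for zz in np.arange(.08,.26,.02):
    q=Q[abs(Q[:,2]-zz)<.01]; print(round(zz,2),len(q),np.round(q.mean(0),3) if len(q) else '')
E
```

```text
spanner patch z [[-2.  2.  1. -1.  1.  4. -3. -6.  1. -2.]
 [ 0.  2. -1.  3. 10.  1.  1. -4.  6. -2.]
 [-2.  1. -2. -4. -4.  9. 10.  4. -1.  1.]
 [ 0. -2.  0. -1.  0.  5.  5.  3.  2. nan]
 [ 2. -2.  2.  1.  7.  2. -1.  3. -1.  1.]
 [ 1. -3.  0.  6.  5.  3.  1. -4.  1. -2.]
 [ 2.  3. -4.  8.  9. -1. -2. -1. -3. -3.]
 [ 3. -1.  1.  7.  2. -1.  1.  0. -1.  5.]
 [-1.  9. 10.  2.  3. -7.  1.  1. -2.  2.]
 [ 3.  7.  3.  1.  3.  2.  4. -5. -1. -0.]]
spanner [271 189  26  59 375] ((458.4608154296875, 332.43011474609375), (39.65757369995117, 155.70079040527344), 75.26461791992188) [0.46266728 0.33010944 0.00754095]
fence z [np.float64(101.0), np.float64(100.0), np.float64(176.0), np.float64(103.0), np.float64(99.0), np.float64(101.0), np.float64(100.0), np.float64(104.0), np.float64(102.0)]
160 [(300, np.int64(616), np.int64(290), np.int64(-1)), (304, np.int64(617), np.int64(279), np.int64(-4)), (308, np.int64(616), np.int64(268), np.int64(4)), (312, np.int64(616), np.int64(258), np.int64(5)), (316, np.int64(607), np.int64(245), np.int64(66)), (320, np.int64(608), np.int64(235), np.int64(65))
[... 1773 characters left out ...]
3.93328857421875) 0.17588093799513538
rim ((562.5914916992188, 78.01799011230469), (132.1820831298828, 186.7928466796875), 84.11405944824219) 253 0.044777671385729745
floor ((559.9019165039062, 56.36050796508789), (175.71932983398438, 181.04037475585938), 84.11410522460938) 2926 0.00463271652839814
lid [0.445 0.025 0.231] [0.474 0.154 0.248]
689 ((444.4663391113281, 119.00040435791016), (173.57376098632812, 93.62300872802734), 69.5561294555664)
0.08 11 [0.467 0.133 0.083]
0.1 226 [0.46  0.166 0.099]
0.12 13 [0.466 0.099 0.121]
0.14 15 [0.465 0.106 0.141]
0.16 17 [0.463 0.096 0.16 ]
0.18 16 [0.461 0.095 0.182]
0.2 18 [0.46  0.098 0.2  ]
0.22 29 [0.454 0.087 0.223]
0.24 344 [0.458 0.09  0.238]
```

```bash
cat >> h.py <<'E'
def down(yaw_y):  # tool z down, tool y axis at world angle yaw_y (deg)
    a=np.radians(yaw_y); y=np.array([np.cos(a),np.sin(a),0]); z=np.array([0,0,-1.]); x=np.cross(y,z)
    return np.stack([x,y,z],1)
def cmd(pos,Rt,s=None):
    s=s or read_state(); R0=R.from_rotvec(s['tcp_rot']).as_matrix()
    sl=R0.T@(np.array(pos)-s['tool_pos'])*100; dr=R.from_matrix(R0.T@Rt).as_rotvec()
    print('slide cm',np.round(sl,2),'rot',np.round(dr,3),'rows~',max(np.linalg.norm(sl)/4.17,np.degrees(np.linalg.norm(dr))/7.16)); return sl,dr
E
python3 - <<'E'
from h import *
s=read_state(); print(np.round(R.from_rotvec(s['tcp_rot']).as_matrix(),3))
for y in (75.3,-104.7):
    cmd([.4585,.3315,.12],down(y))
P=np.load('P0.npy'); m=P[...,2]>.26
r,c=np.where(m); print(len(r), r.min(),r.max(),c.min(),c.max())
for zz in np.arange(.26,.9,.04):
    q=P[(abs(P[...,2]-zz)<.02)&m]; 
    if len(q): print(round(zz,2),len(q),np.round(q.min(0),2),np.round(q.max(0),2))
E
```

```text
[[-0.918  0.398 -0.   ]
 [ 0.398  0.918  0.   ]
 [ 0.    -0.    -1.   ]]
slide cm [-28.89 -18.85  11.93] rot [-0.    -0.    -0.152] rows~ 8.75423108631059
slide cm [-28.89 -18.85  11.93] rot [-0.     0.     2.989] rows~ 23.921342497380817
12438 150 399 0 532
0.26 446 [ 0.09 -0.21  0.26] [0.61 0.67 0.28]
0.3 428 [ 0.1  -0.21  0.28] [0.59 0.68 0.32]
0.34 463 [0.23 0.55 0.32] [0.31 0.69 0.36]
0.38 376 [0.24 0.58 0.36] [0.31 0.63 0.4 ]
0.42 463 [0.24 0.58 0.4 ] [0.31 0.64 0.44]
0.46 492 [0.24 0.58 0.44] [0.31 0.64 0.48]
0.5 210 [0.24 0.58 0.48] [0.3  0.61 0.52]
0.54 215 [0.21 0.56 0.52] [0.33 0.61 0.56]
0.58 1630 [0.2  0.43 0.56] [0.34 0.65 0.6 ]
0.62 6291 [0.2 0.4 0.6] [0.33 0.66 0.64]
0.66 1424 [0.22 0.41 0.64] [0.26 0.49 0.67]
```

View pics/top0.png

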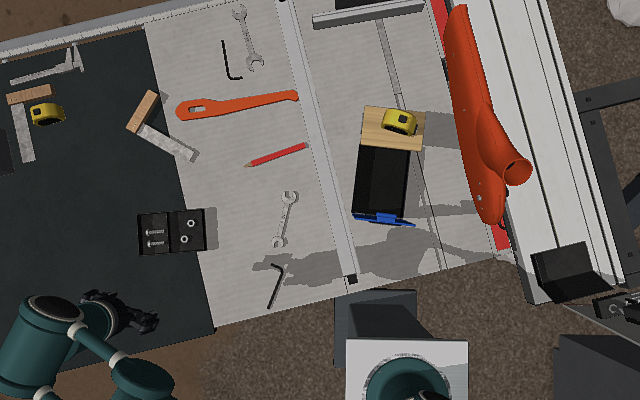

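>>> play_rows(slide=[[-14, -9, 6], [-28.9, -18.85, 11.9], [-28.9, -18.85, 11.9], [-28.9, -18.85, 11.9], [-28.9, -18.85, 11.9], [-28.9, -18.85, 11.9], [-28.9, -18.85, 11.9], [-28.9, -18.85, 11.9], [-28.9, -18.85, 11.9], [-28.9, -18.85, 11.9], [-28.9, -18.85, 11.9], [-28.9, -18.85, 11.9]], delta_rot=[[0, 0, -0.07], [0, 0, -0.152], [0, 0, -0.152], [0, 0, -0.152], [0, 0, -0.152], [0, 0, -0.152], [0, 0, -0.152], [0, 0, -0.152], [0, 0, -0.152], [0, 0, -0.152], [0, 0, -0.152], [0, 0, -0.152]], hand=0.6)

```text
time: 2.15
tool_pos: [0.4588, 0.3319, 0.1207]
tcp_rot: [0.404, 3.115, 0.001]
wrist_force: [-1.1, 0.1, -0.2]
width: 0.602
```

```bash
python3 - <<'E'
from h import *
cmd([.4585,.3315,.010],down(75.3)); s=read_state(); print(s['time'],s['tool_pos'],s['q'],s['width'],s['joint_vel'])
p=read_camera('scene'); save(p,'s1.png')
E
```

```text
slide cm [ 1.000e-02 -5.000e-02  1.107e+01] rot [ 0.001 -0.    -0.001] rows~ 2.6536103872115224
2.15 [0.4587541  0.33188493 0.12065459] [ 5.81961335e-01  1.63195251e-01  1.95657152e+00  6.61823783e-04
  1.02122842e+00 -7.31470824e-01] 0.6021542896388115 [ 0.02706607 -0.00454588 -0.01398617 -0.00130637 -0.00106418 -0.00049255]
```

View pics/s1.png

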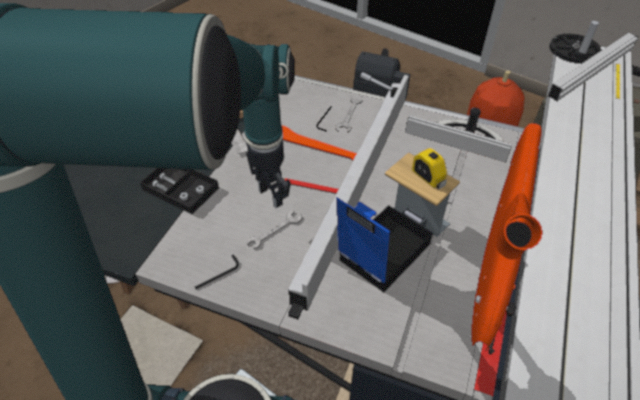

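>>> play_rows(slide=[[0, 0, 3], [0, 0, 6], [0, 0, 8.5], [0, 0, 10], [0, 0, 11.0], [0, 0, 11.05], [0, 0, 11.05]], delta_rot=[[0, 0, 0], [0, 0, 0], [0, 0, 0], [0, 0, 0], [0, 0, 0], [0, 0, 0], [0, 0, 0]])

```text
time: 2.78
tool_pos: [0.4586, 0.3337, 0.0108]
tcp_rot: [0.399, 3.115, 0.002]
wrist_force: [0.2, -0.0, -0.2]
width: 0.6
```

>>> play_rows(slide=[[0, 0, 0], [0, 0, 0], [0, 0, 0], [0, 0, 0], [0, 0, 0], [0, 0, 0], [0, 0, 0], [0, 0, 0]], delta_rot=[[0, 0, 0], [0, 0, 0], [0, 0, 0], [0, 0, 0], [0, 0, 0], [0, 0, 0], [0, 0, 0], [0, 0, 0]], hand=0, force=60)

```text
time: 3.45
tool_pos: [0.4595, 0.3343, 0.0125]
tcp_rot: [0.4, 3.114, 0.005]
wrist_force: [-1.0, -0.5, 6.2]
width: 0.114
```

>>> play_rows(slide=[[0, 0, -1], [0, 0, -3], [0, 0, -6], [0, 0, -9], [0, 0, -12], [0, 0, -15], [0, 0, -18], [0, 0, -18], [0, 0, -18], [0, 0, -18]], delta_rot=[[0, 0, 0], [0, 0, 0], [0, 0, 0], [0, 0, 0], [0, 0, 0], [0, 0, 0], [0, 0, 0], [0, 0, 0], [0, 0, 0], [0, 0, 0]])

```text
time: 4.28
tool_pos: [0.4585, 0.3335, 0.1923]
tcp_rot: [0.4, 3.114, 0.004]
wrist_force: [0.1, -0.8, -1.8]
width: 0.121
```

```bash
python3 - <<'E'
from h import *
s=read_state(); print(s['time'],s['tool_pos'],s['width'],s['wrist_force'])
cx=np.array([.563,.078]); 
p=read_camera('scene'); im=p['image'][100:300,180:480,::-1]; cv2.imwrite('pics/s2.png',cv2.resize(im,None,fx=2.5,fy=2.5))
for t in ('spanner_mid',): print(landmark_of(t,p)[:3],[px2w(p,*x['at']) for x in landmark_of(t,p)[:2]])
for y in (84.1,):
  cmd([.563,.078,.19],down(y))
E
```

```text
4.2833 [0.45854483 0.333452   0.19227784] 0.12059695937136108 [ 0.09683803 -0.7513304  -1.81320999]
[{'at': [270.7, 179.5], 'conf': 0.6}] [array([0.44989736, 0.31624859, 0.19497632])]
slide cm [-1.662e+01 -2.201e+01  1.000e-02] rot [ 0.001 -0.001 -0.152] rows~ 6.614972794273802
```

View pics/s2.png

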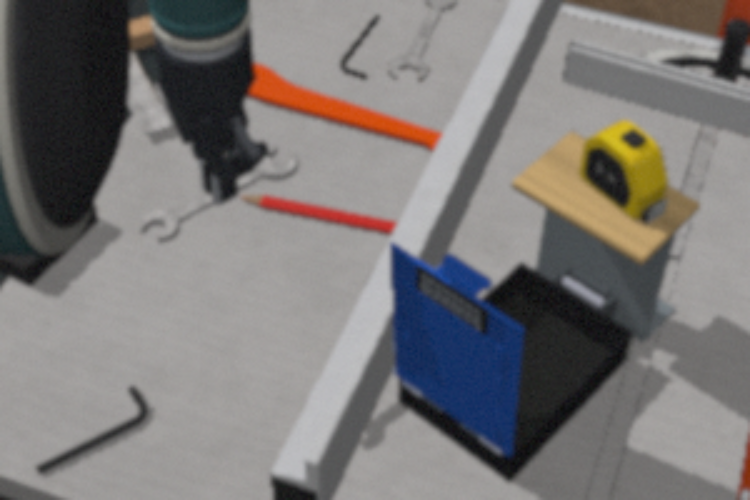

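```bash
python3 - <<'E'
from h import *
p=read_camera('top'); P=cloud(p); im=p['image'][140:290,230:400,::-1]; cv2.imwrite('pics/t3.png',cv2.resize(im,None,fx=4,fy=4,interpolation=cv2.INTER_CUBIC))
m=(abs(P[...,2]-.186)<.02)&(abs(P[...,0]-.4585)<.1)&(abs(P[...,1]-.333)<.07)
Q=P[m]; a=np.radians(-14.7); u=np.array([np.cos(a),np.sin(a)]); v=np.array([-u[1],u[0]])
d=(Q[:,:2]-[.4585,.3335]); s=d@u; t=d@v
print(len(Q),np.percentile(s,[0,1,99,100]),rect(Q[:,:2]))
for k in np.arange(-.085,.086,.01):
    w=abs(s-k)<.005
    if w.any(): print(round(k,3),w.sum(),np.round([t[w].min(),t[w].max(),np.median(Q[w,2])],3))
E
```

```text
163 [-0.07713876 -0.07553148  0.07545858  0.07665462] ((454.3878479003906, 324.1400451660156), (32.905784606933594, 153.9319305419922), 66.58438873291016)
-0.075 16 [-0.015  0.014  0.185]
-0.065 42 [-0.017  0.016  0.185]
-0.055 54 [-0.016  0.015  0.186]
-0.045 18 [-0.009  0.008  0.185]
0.055 2 [-0.018 -0.015  0.187]
0.065 19 [-0.019 -0.007  0.187]
0.075 12 [-0.014 -0.005  0.185]
```

View pics/t3.png

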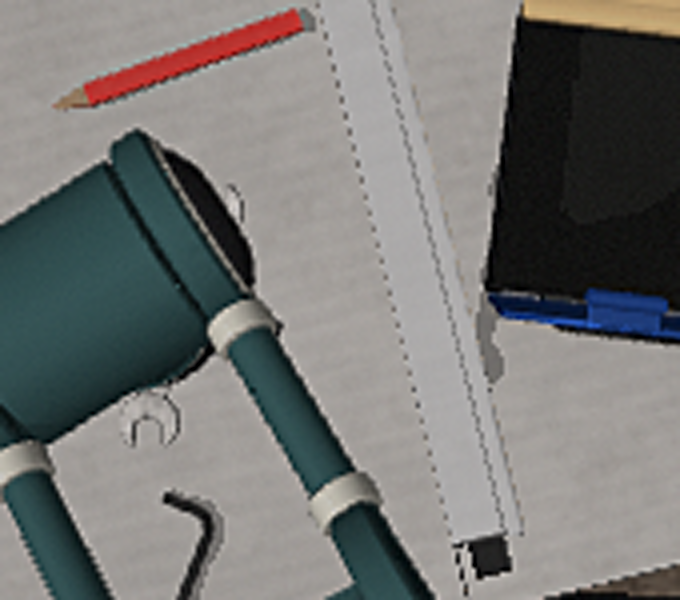

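```bash
python3 - <<'E'
from h import *
cmd([.588,.30,.14],down(84.1));cmd([.565,.078,.14],down(84.1))
E
```

```text
slide cm [-13.43   0.09   5.03] rot [ 0.001 -0.    -0.152] rows~ 3.438378452217313
slide cm [-16.81 -21.97   5.01] rot [ 0.001 -0.    -0.152] rows~ 6.7423628553565
```

>>> play_rows(slide=[[-4, 0, 1.5], [-8, 0, 3], [-12, 0, 4.5], [-13.4, 0.1, 5.0], [-13.4, 0.1, 5.0], [-13.9, -3, 5.0], [-14.4, -6.5, 5.0], [-14.9, -10, 5.0], [-15.5, -13.5, 5.0]], delta_rot=[[0, 0, -0.05], [0, 0, -0.1], [0, 0, -0.152], [0, 0, -0.152], [0, 0, -0.152], [0, 0, -0.152], [0, 0, -0.152], [0, 0, -0.152], [0, 0, -0.152]])

```text
time: 5.23
tool_pos: [0.5719, 0.1625, 0.139]
tcp_rot: [-0.16, -3.134, -0.0]
wrist_force: [-0.3, -1.1, -1.3]
width: 0.114
```

```bash
python3 - <<'E'
from h import *
p=read_camera('scene'); im=p['image'][80:300,240:500,::-1]; cv2.imwrite('pics/s4.png',cv2.resize(im,None,fx=2.7,fy=2.7))
cmd([.565,.078,.13],down(84.1));cmd([.565,.078,.018],down(84.1)); s=read_state();print(s['tool_pos'],s['wrist_force'],s['width'])
E
```

```text
slide cm [-0.22 -7.83  0.91] rot [-0.006 -0.004 -0.001] rows~ 1.8908738670614613
slide cm [-0.27 -7.77 12.11] rot [-0.006 -0.004 -0.001] rows~ 3.4507002228158883
[0.5709862  0.15614127 0.13867994] [-2.92677635 -4.96307201 -1.08555072] 0.11526179601513033
```

View pics/s4.png

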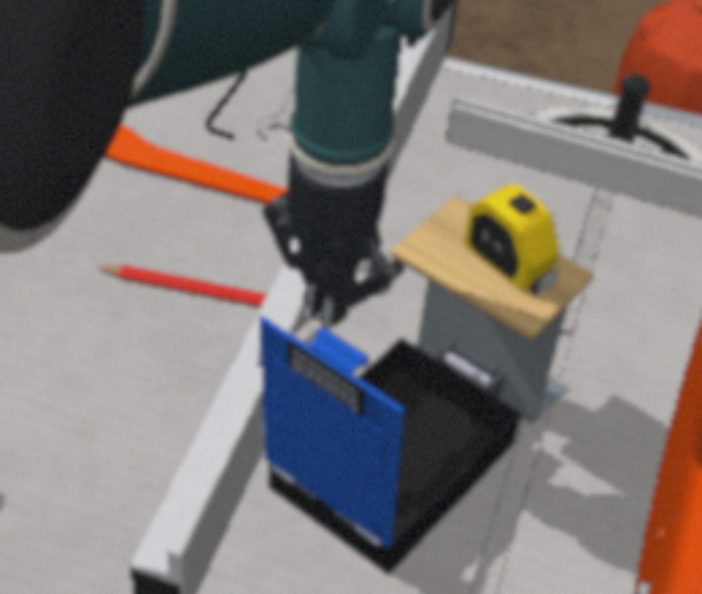

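>>> play_rows(slide=[[-0.1, -2.5, 0.3], [-0.15, -5, 0.6], [-0.22, -7, 0.9], [-0.22, -7.8, 0.9], [-0.22, -7.8, 0.9], [-0.22, -7.8, 0.9], [-0.22, -7.8, 0.9]], delta_rot=[[0, 0, 0], [0, 0, 0], [0, 0, 0], [0, 0, 0], [0, 0, 0], [0, 0, 0], [0, 0, 0]])

```text
time: 5.87
tool_pos: [0.5652, 0.0795, 0.1303]
tcp_rot: [-0.162, -3.133, 0.007]
wrist_force: [-0.2, 0.2, -0.9]
width: 0.123
```

```bash
python3 - <<'E'
from h import *
p=read_camera('scene'); im=p['image'][80:300,240:500,::-1]; cv2.imwrite('pics/s5.png',cv2.resize(im,None,fx=2.7,fy=2.7))
p=read_camera('top'); im=p['image'][80:300,280:460,::-1]; cv2.imwrite('pics/t5.png',cv2.resize(im,None,fx=2.7,fy=2.7))
cmd([.565,.078,.0175],down(84.1)); s=read_state();print(s['tool_pos'],s['wrist_force'],s['width'])
E
```

```text
slide cm [-0.04 -0.1  11.29] rot [-0.005 -0.004  0.   ] rows~ 2.706410784985272
[0.56526599 0.07959154 0.13034579] [ 0.40673821 -0.03933733 -1.59127888] 0.11567951123001347
```

View pics/s5.png

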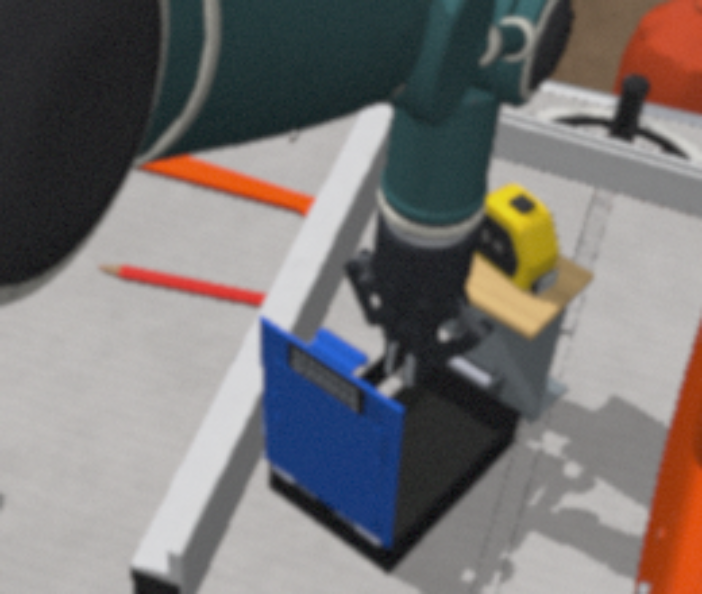

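View pics/t5.png

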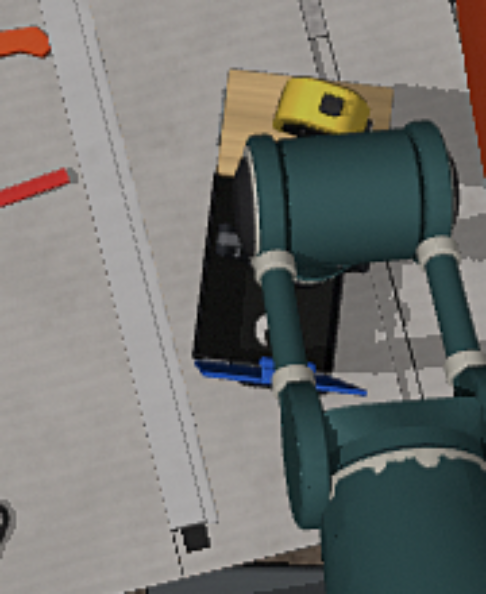

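>>> play_rows(slide=[[0, -0.1, 3], [0, -0.1, 6], [0, -0.1, 8.5], [0, -0.1, 10], [0, -0.1, 10.7], [0, -0.1, 11.1], [0, -0.1, 11.1], [0, -0.1, 11.1]], delta_rot=[[0, 0, 0], [0, 0, 0], [0, 0, 0], [0, 0, 0], [0, 0, 0], [0, 0, 0], [0, 0, 0], [0, 0, 0]])

```text
time: 6.63
tool_pos: [0.5658, 0.0785, 0.0204]
tcp_rot: [-0.161, -3.135, 0.007]
wrist_force: [-0.3, -0.3, -1.8]
width: 0.119
```

>>> play_rows(slide=[[0, 0, 0.15], [0, 0, 0.3], [0, 0, 0.3], [0, 0, 0.3]], delta_rot=[[0, 0, 0], [0, 0, 0], [0, 0, 0], [0, 0, 0]])

```text
time: 6.97
tool_pos: [0.5662, 0.0785, 0.018]
tcp_rot: [-0.161, -3.136, 0.007]
wrist_force: [-0.4, -0.4, -1.3]
width: 0.118
```

>>> play_rows(slide=[[0, 0, 0], [0, 0, 0], [0, 0, 0], [0, 0, -0.5], [0, 0, -2], [0, 0, -5], [0, 0, -9], [0, 0, -13], [0, 0, -17], [0, 0, -21], [0, 0, -25], [0, 0, -25]], delta_rot=[[0, 0, 0], [0, 0, 0], [0, 0, 0], [0, 0, 0], [0, 0, 0], [0, 0, 0], [0, 0, 0], [0, 0, 0], [0, 0, 0], [0, 0, 0], [0, 0, 0], [0, 0, 0]], hand=0.4)

```text
time: 7.97
tool_pos: [0.5716, 0.0801, 0.2795]
tcp_rot: [0.16, 3.122, -0.003]
wrist_force: [1.8, 0.4, 1.5]
width: 0.4
```

```bash
python3 - <<'E'
from h import *
s=read_state();print(s['tool_pos'],s['wrist_force'],s['width'],s['q'])
p=read_camera('scene'); im=p['image'][80:300,240:500,::-1]; cv2.imwrite('pics/s6.png',cv2.resize(im,None,fx=2.7,fy=2.7))
x=landmark_of('spanner_mid',p); print(x)
E
```

```text
[0.57156487 0.08012224 0.2794986 ] [1.83893691 0.4144765  1.48992332] 0.399800483660366 [ 0.09859074  0.04661753  1.77901942 -0.00435785  1.30048644 -1.36876834]
[{'at': [384.7, 250.7], 'conf': 0.5}, {'at': [214.5, 268.6], 'conf': 0.22}]
```

View pics/s6.png

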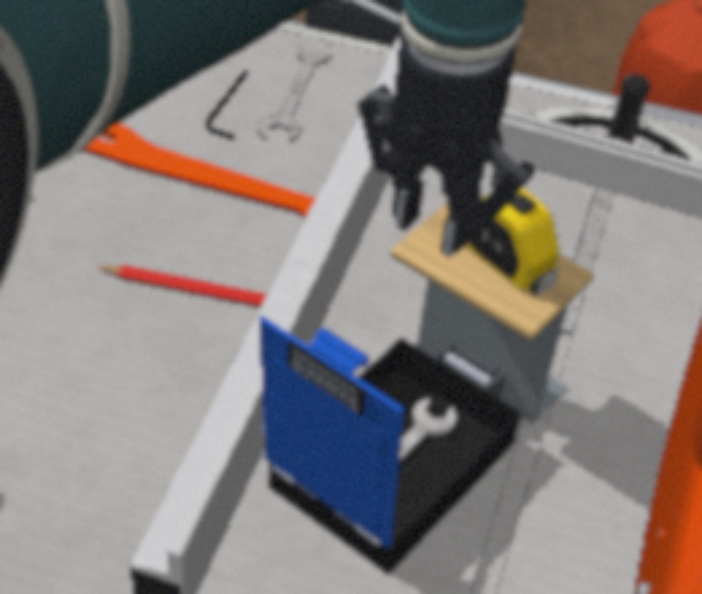

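```bash
python3 - <<'E'
from h import *
from scipy.optimize import least_squares
D=[([.265,1.605,1.274],np.hypot(.268,.619),.238),([.1632,1.95657,1.0212],np.hypot(.45875,.33188),.12065),([.04662,1.77902,1.30049],np.hypot(.57156,.08012),.2795)]
def f(p):
    L1,L2,L3,h=p; e=[]
    for q,r,z in D:
        a,b,c=q[0],q[0]+q[1],sum(q); e+=[L1*np.sin(a)+L2*np.sin(b)+L3*np.sin(c)-r,h+L1*np.cos(a)+L2*np.cos(b)+L3*np.cos(c)-z]
    return np.array(e)
for L3 in (.3,.34,.38):
    g=least_squares(lambda p:f([p[0],p[1],L3,p[2]]),[.5,.5,.3]); print(L3,g.x,np.round(g.fun*1000,1))
E
```

```text
0.3 [0.50922003 0.56690779 0.21379436] [-0.2  0.1  0.3 -0.2 -0.2  0.1]
0.34 [0.51230401 0.56619523 0.25050557] [-0.1  0.   0.2 -0.1 -0.1  0.1]
0.38 [0.515388   0.56548267 0.28721679] [-0.1 -0.1  0.2  0.  -0.   0. ]
```

```bash
cat > plan.py <<'E'
from h import *
C=np.array([.563,.078]); ya=np.radians(-5.9); ex=np.array([np.cos(ya),np.sin(ya),0]); ey=np.array([-np.sin(ya),np.cos(ya),0]); ez=np.array([0,0,1.])
def tip_case(x,z,y=0): return np.array([C[0],C[1],0])+ex*x+ey*y+ez*z
def rot(phi):
    z=np.sin(phi)*ex-np.cos(phi)*ez; y=ey; x=np.cross(y,z); return np.stack([x,y,z],1)
def tcp(x,z,phi): return tip_case(x,z)-.008*rot(phi)[:,2]
def ik(pos,phi,L3=.34):
    L1,L2,h=.5123,.5662,L3-.0895
    r=np.hypot(*pos[:2])-L3*np.sin(phi); z=pos[2]-h+L3*np.cos(phi)
    D=(r*r+z*z-L1**2-L2**2)/(2*L1*L2)
    if abs(D)>1: return None
    q3=np.arccos(D); q2=np.arctan2(r,z)-np.arctan2(L2*np.sin(q3),L1+L2*np.cos(q3))
    return np.round([q2,q3,np.pi-phi-q2-q3],2)
def onlid(th,s,n=.005): return -.095+s*np.cos(th)-n*np.sin(th), .045+s*np.sin(th)+n*np.cos(th)
E
python3 - <<'E'
from plan import *
for L3 in (.32,.36):
  for th,s,ph,n in [(95,.165,0,.06),(90,.165,10,.005),(75,.165,18,.005),(60,.165,25,.005),(45,.165,30,.005),(30,.17,38,.006),(15,.175,42,.008),(5,.175,42,.008),(0,.175,42,.008),(0,.175,38,.008),(-1,.175,42,.008)]:
    x,z=onlid(np.radians(th),s,n); p=tcp(x,z,np.radians(ph)); print(L3,th,ph,np.round(p,3),ik(p,np.radians(ph),L3))
E
```

```text
0.32 95 0 [0.395 0.095 0.212] [-0.25  2.17  1.22]
0.32 90 10 [0.462 0.088 0.218] [-0.23  2.15  1.04]
0.32 75 18 [0.504 0.084 0.213] [-0.22  2.18  0.87]
0.32 60 25 [0.543 0.08  0.198] [-0.19  2.21  0.69]
0.32 45 30 [0.577 0.077 0.172] [-0.13  2.23  0.51]
0.32 30 38 [0.607 0.073 0.142] [-0.06  2.3   0.25]
0.32 15 42 [0.629 0.071 0.104] [0.04 2.32 0.05]
0.32 5 42 [0.636 0.07  0.074] [ 0.11  2.32 -0.02]
0.32 0 42 [0.637 0.07  0.059] [ 0.14  2.32 -0.06]
0.32 0 38 [0.638 0.07  0.059] [0.14 2.28 0.06]
0.32 -1 42 [0.637 0.07  0.056] [ 0.15  2.32 -0.06]
0.36 95 0 [0.395 0.095 0.212] [-0.25  2.17  1.22]
0.36 90 10 [0.462 0.088 0.218] [-0.24  2.17  1.04]
0.36 75 18 [0.504 0.084 0.213] [-0.25  2.2   0.87]
0.36 60 25 [0.543 0.08  0.198] [-0.22  2.24  0.68]
0.36 45 30 [0.577 0.077 0.172] [-0.16  2.28  0.51]
0.36 30 38 [0.607 0.073 0.142] [-0.1   2.35  0.23]
0.36 15 42 [0.629 0.071 0.104] [0.01 2.38 0.02]
0.36 5 42 [0.636 0.07  0.074] [ 0.08  2.38 -0.05]
0.36 0 42 [0.637 0.07  0.059] [ 0.12  2.38 -0.09]
0.36 0 38 [0.638 0.07  0.059] [0.12 2.34 0.03]
0.36 -1 42 [0.637 0.07  0.056] [ 0.13  2.38 -0.1 ]
```

```bash
python3 - <<'E'
from plan import *
for w in ([.565,.08,.33],[.385,.096,.33],[.385,.096,.205]): cmd(w,rot(0)); print(ik(w,0))
E
```

```text
slide cm [ 0.29 -0.03 -5.83] rot [-0.003  0.005  0.001] rows~ 1.3995358253833603
[0.02 1.71 1.41]
slide cm [18.36 -0.28 -5.92] rot [-0.003  0.005  0.001] rows~ 4.627429779869404
[-0.33  2.02  1.46]
slide cm [18.43 -0.24  6.58] rot [-0.003  0.005  0.001] rows~ 4.692676542853208
[-0.26  2.19  1.21]
```

>>> play_rows(slide=[[0.3, 0, -3], [0.3, 0, -5.9], [0.3, 0, -5.9], [3, -0.1, -5.9], [7, -0.1, -5.9], [11, -0.2, -5.9], [15, -0.3, -5.9], [18, -0.3, -5.9], [18.4, -0.3, -5.9], [18.4, -0.3, -5.9], [18.4, -0.3, -5.9]], delta_rot=[[0, 0, 0], [0, 0, 0], [0, 0, 0], [0, 0, 0], [0, 0, 0], [0, 0, 0], [0, 0, 0], [0, 0, 0], [0, 0, 0], [0, 0, 0], [0, 0, 0]], hand=0)

```text
time: 8.98
tool_pos: [0.3847, 0.0957, 0.3289]
tcp_rot: [0.16, 3.133, -0.006]
wrist_force: [0.1, -0.5, 0.3]
width: 0.0
```

```bash
python3 - <<'E'
from plan import *
s=read_state(); print(s['time'],s['tool_pos'],s['q'],s['wrist_force'],s['width'])
p=read_camera('scene'); save(p,'s7.png')
p=read_camera('top'); im=p['image'][80:280,300:460,::-1]; cv2.imwrite('pics/t7.png',cv2.resize(im,None,fx=3,fy=3,interpolation=cv2.INTER_CUBIC))
print(landmark_of('spanner_mid',p)[:3]); P=cloud(p); 
d=(P[...,:2]-C); cxx=d@ex[:2]; cyy=d@ey[:2]; z=P[...,2]
m=(abs(cxx)<.088)&(abs(cyy)<.062)&(z<.03)&(p['image'].min(-1)>70); print(m.sum(),cxx[m].min(),cxx[m].max(),cyy[m].min(),cyy[m].max(),np.median(z[m]))
m=(cxx<-.07)&(cxx>-.13)&(abs(cyy)<.07)&(z>.08)&(p['image'][...,2]>80)&(p['image'][...,0]<80)
for a,b in zip(cxx[m][::25],z[m][::25]): print(round(a,3),round(b,3),end=';')
cmd([.385,.096,.205],rot(0))
E
```

```text
8.9833 [0.38467716 0.09573597 0.32888851] [ 0.18518574 -0.33391232  2.02073743 -0.00483652  1.45094014 -1.28296071] [ 0.09408921 -0.53721667  0.30447758] 0.0004746169341396916
[{'at': [380.2, 180.5], 'conf': 0.78}]
334 -0.07579460666139703 0.07979001276748919 -0.014926675690870353 0.020845525363654666 0.011432042974021672
-0.092 0.24;-0.094 0.243;-0.095 0.244;-0.108 0.203;-0.11 0.236;-0.1 0.239;-0.105 0.241;-0.108 0.24;-0.11 0.237;-0.109 0.237;-0.11 0.235;slide cm [ 0.11  0.07 12.43] rot [-0.004  0.004  0.   ] rows~ 2.9802105689275287
```

View pics/s7.png

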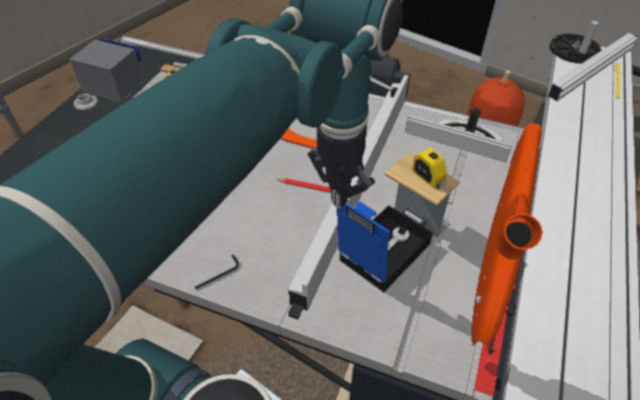

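View pics/t7.png

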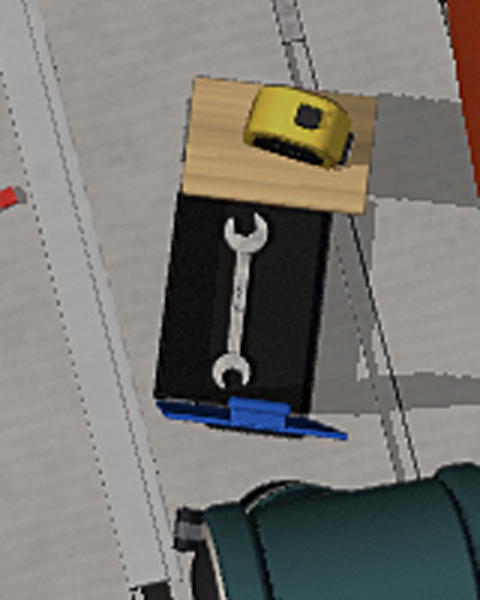

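>>> play_rows(slide=[[0, 0, 3], [0, 0, 6.5], [0, 0, 10], [0.1, 0, 12], [0.1, 0, 12.4], [0.1, 0, 12.4], [0.1, 0, 12.4]], delta_rot=[[0, 0, 0], [0, 0, 0], [0, 0, 0], [0, 0, 0], [0, 0, 0], [0, 0, 0], [0, 0, 0]])

```text
time: 9.72
tool_pos: [0.3863, 0.0953, 0.2062]
tcp_rot: [0.162, 3.132, -0.006]
wrist_force: [-0.0, -0.1, -0.5]
width: 0.003
```

```bash
cat >> plan.py <<'E'
def pose(th,sc,ph,gap=0,pad=.005):
    th,ph=np.radians(th),np.radians(ph)
    x,z=onlid(th,sc,pad+gap+.011*abs(np.sin(ph-th)))
    return tcp(x,z,ph),rot(ph)
E
python3 - <<'E'
from plan import *
s=read_state();print(s['tool_pos'],s['wrist_force'])
for th,sc,ph in [(94,.155,8),(85,.155,10),(75,.155,14),(65,.155,18),(55,.155,23),(47,.155,27),(40,.155,30)]:
    p,r=pose(th,sc,ph,pad=.008); print(th,np.round(p,3),ik(p,np.radians(ph))); cmd(p,r,s)
E
```

```text
[0.38628394 0.09533368 0.20621601] [-0.01749683 -0.1322899  -0.51805099]
94 [0.438 0.091 0.206] [-0.25  2.19  1.06]
slide cm [-5.17  0.09  0.03] rot [-0.003 -0.134  0.   ] rows~ 1.2402243221432252
85 [0.462 0.088 0.209] [-0.23  2.17  1.02]
slide cm [-7.61  0.09 -0.23] rot [-0.003 -0.169  0.   ] rows~ 1.8268752515001285
75 [0.49  0.086 0.207] [-0.22  2.17  0.94]
slide cm [-10.37   0.09  -0.03] rot [-0.003 -0.239  0.   ] rows~ 2.487537308402995
65 [0.517 0.083 0.2  ] [-0.19  2.18  0.84]
slide cm [-13.1   0.1   0.7] rot [-0.003 -0.309  0.   ] rows~ 3.1465412844938454
55 [0.543 0.08  0.187] [-0.18  2.21  0.7 ]
slide cm [-15.69   0.1    1.98] rot [-0.003 -0.396  0.   ] rows~ 3.7926706119029565
47 [0.561 0.078 0.174] [-0.16  2.24  0.58]
slide cm [-17.59   0.11   3.36] rot [-0.003 -0.466  0.001] rows~ 4.293815520566802
40 [0.576 0.077 0.159] [-0.13  2.27  0.48]
slide cm [-19.07   0.11   4.81] rot [-0.003 -0.518  0.001] rows~ 4.715727418077615
```

>>> play_rows(slide=[[-2.5, 0.1, 0], [-5.2, 0.1, 0], [-6.4, 0.1, -0.1], [-7.6, 0.1, -0.2], [-9, 0.1, -0.1], [-10.4, 0.1, 0], [-11.7, 0.1, 0.3], [-13.1, 0.1, 0.7], [-14.4, 0.1, 1.3], [-15.7, 0.1, 2], [-16.6, 0.1, 2.6], [-16.6, 0.1, 2.6]], delta_rot=[[0, -0.07, 0], [0, -0.134, 0], [0, -0.15, 0], [0, -0.17, 0], [0, -0.205, 0], [0, -0.24, 0], [0, -0.275, 0], [0, -0.31, 0], [0, -0.35, 0], [0, -0.396, 0], [0, -0.43, 0], [0, -0.43, 0]])

```text
time: 10.72
tool_pos: [0.5515, 0.0788, 0.18]
tcp_rot: [0.139, 2.705, -0.036]
wrist_force: [-0.7, -0.3, 0.4]
width: 0.001
```

```bash
cat > look.py <<'E'
from plan import *
import sys
n=sys.argv[1]
s=read_state(); print(s['time'],s['tool_pos'],np.round(s['q'],2),s['wrist_force'])
p=read_camera('scene'); im=p['image'][80:300,240:500,::-1]; cv2.imwrite(f'pics/s{n}.png',cv2.resize(im,None,fx=2.7,fy=2.7))
P=cloud(p); I=p['image'].astype(int); d=(P[...,:2]-C); cx=d@ex[:2]; cy=d@ey[:2]; z=P[...,2]
m=(I[...,2]>I[...,0]+50)&(I[...,2]>I[...,1]+30)&(cx>-.12)&(cx<.12)&(abs(cy)<.075)&(z>.03)
m=cv2.erode(m.astype(np.uint8),np.ones((3,3)))>0
u=cx[m]+.095; v=z[m]-.045
if m.sum()>20:
    # outer face line offset 5 mm: v cos - u sin = .005
    from scipy.optimize import least_squares
    g=least_squares(lambda t: v*np.cos(t[0])-u*np.sin(t[0])-.005,[1.],loss='soft_l1',f_scale=.004,bounds=(-.2,2.1)); print('lid angle',g.x, 'n',m.sum(),'max u',u.max(),'res',np.median(abs(g.fun)))
E
python3 look.py 8
```

```text
10.7167 [0.55145828 0.0788296  0.18003249] [ 0.17 -0.15  2.22 -0.19  0.67 -1.18] [-0.65469407 -0.33959559  0.44239704]
lid angle [0.88283276] n 3590 max u 0.13229526249861445 res 0.0014182150515283602
```

View pics/s8.png

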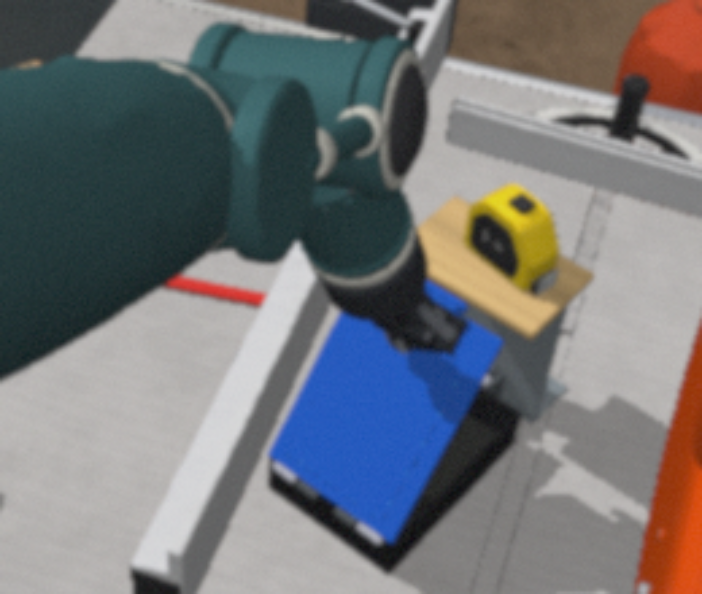

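```bash
python3 - <<'E'
from plan import *
from scipy.optimize import least_squares
D=[([.265,1.605],[.268,.619,.238],[0,0,-1]),([.1632,1.95657],[.45875,.33188,.12065],[0,0,-1]),([.04662,1.77902],[.57156,.08012,.2795],[0,0,-1])]
s=read_state(); D.append((s['q'][1:3],s['tool_pos'],R.from_rotvec(s['tcp_rot']).as_matrix()[:,2])); print(np.round(D[-1][2],3))
def f(p):
    L1,L2,h,L3=p; e=[]
    for q,t,zd in D:
        w=np.array(t)-L3*np.array(zd); e+=[L1*np.sin(q[0])+L2*np.sin(sum(q))-np.hypot(*w[:2]),h+L1*np.cos(q[0])+L2*np.cos(sum(q))-w[2]]
    return e
g=least_squares(f,[.51,.566,.25,.34]); print(g.x,np.round(g.fun*1000,1))
E
```

```text
[ 0.417 -0.047 -0.908]
[0.49227465 0.57101766 0.25503571 0.32252796] [ 0.1  1.3  0.9 -0.4 -1.6  0.8  0.4 -1.7]
```

```bash
cat >> plan.py <<'E'
def pose2(th,sc,ph,gap=0,pad=.008,az=None):
    th,ph=np.radians(th),np.radians(ph)
    x,z=onlid(th,sc,pad+gap+.011*abs(np.sin(ph-th))); t=tip_case(x,z)
    a=np.arctan2(t[1],t[0]) if az is None else az
    h=np.array([np.cos(a),np.sin(a),0]); zz=np.sin(ph)*h-np.cos(ph)*ez; y=np.array([-np.sin(a),np.cos(a),0]); r=np.stack([np.cross(y,zz),y,zz],1)
    return t-.008*zz,r
E
python3 - <<'E'
from plan import *
s=read_state();print(s['tool_pos'],s['wrist_force'])
for th,sc,ph,gap in [(52,.155,26,.025),(52,.175,28,.02),(49,.175,29,.0),(40,.175,31,0),(30,.175,34,0),(22,.175,36,0),(15,.175,36.5,0)]:
    p,r=pose2(th,sc,ph,gap); print(th,np.round(p,3),ik(p,np.radians(ph),.325)); cmd(p,r,s)
E
```

```text
[0.55130137 0.07895087 0.18068232] [-0.07300282  0.24546182 -0.54456203]
52 [0.53  0.08  0.198] [-0.23  2.25  0.67]
slide cm [ 1.2  -0.07 -2.42] rot [-0.113 -0.021 -0.228] rows~ 2.0406375695949643
52 [0.547 0.079 0.21 ] [-0.22  2.23  0.65]
slide cm [-0.8  -0.08 -2.86] rot [-0.113 -0.056 -0.219] rows~ 2.0241914287757137
49 [0.57  0.076 0.192] [-0.16  2.22  0.58]
slide cm [-2.18 -0.07 -0.21] rot [-0.111 -0.073 -0.209] rows~ 1.9829204859622174
40 [0.592 0.074 0.172] [-0.11  2.22  0.48]
slide cm [-3.31 -0.06  2.51] rot [-0.11  -0.108 -0.2  ] rows~ 2.0207895662067785
30 [0.61  0.072 0.147] [-0.05  2.25  0.35]
slide cm [-3.98 -0.06  5.58] rot [-0.112 -0.16  -0.191] rows~ 2.1863639854797947
22 [0.621 0.071 0.127] [-0.01  2.26  0.26]
slide cm [-4.13 -0.05  7.84] rot [-0.114 -0.195 -0.186] rows~ 2.337990426879149
15 [0.629 0.07  0.108] [0.03 2.27 0.2 ]
slide cm [-4.05 -0.04  9.84] rot [-0.113 -0.204 -0.183] rows~ 2.551261657654312
```

>>> play_rows(slide=[[0.6, 0, -1.3], [1.2, -0.1, -2.4], [0, -0.1, -2.7], [-0.8, -0.1, -2.9], [-1.5, -0.1, -1.5], [-2.2, -0.1, -0.2], [-2.7, -0.1, 1.1], [-3.3, -0.1, 2.5], [-3.7, -0.1, 4], [-4, -0.1, 5.6], [-4, -0.1, 5.6], [-4, -0.1, 5.6]], delta_rot=[[-0.05, -0.01, -0.11], [-0.11, -0.02, -0.22], [-0.11, -0.04, -0.22], [-0.11, -0.056, -0.22], [-0.11, -0.065, -0.21], [-0.11, -0.073, -0.21], [-0.11, -0.09, -0.2], [-0.11, -0.108, -0.2], [-0.11, -0.135, -0.195], [-0.11, -0.16, -0.19], [-0.11, -0.16, -0.19], [-0.11, -0.16, -0.19]])

```text
time: 11.77
tool_pos: [0.6103, 0.0718, 0.1458]
tcp_rot: [-0.147, 2.548, 0.044]
wrist_force: [0.2, -0.7, 0.3]
width: -0.001
```

```bash
python3 look.py 9; python3 - <<'E'
from plan import *
s=read_state();print(s['tool_pos'],s['wrist_force'])
for th,sc,ph,gap in [(30,.175,34,0),(22,.175,36,0),(15,.175,36.5,0),(8,.175,36.5,0),(4,.175,36.5,0),(1.5,.175,36.5,0),(0,.175,36.5,0),(-2,.175,36.5,0)]:
    p,r=pose2(th,sc,ph,gap); print(th,np.round(p,3),ik(p,np.radians(ph),.325)); cmd(p,r,s)
E
```

```text
11.7667 [0.6102846  0.07181222 0.14582986] [ 0.06 -0.06  2.26  0.09  0.35 -1.7 ] [ 0.17718418 -0.72561328  0.28525242]
lid angle [0.47507706] n 3561 max u 0.16828039801563674 res 0.0014408024976992626
[0.61095438 0.07188216 0.1471279 ] [-0.51397769 -0.18918978 -0.13193152]
30 [0.61  0.072 0.147] [-0.05  2.25  0.35]
slide cm [0.06 0.03 0.01] rot [-0.002 -0.001 -0.001] rows~ 0.020879537117070468
22 [0.621 0.071 0.127] [-0.01  2.26  0.26]
slide cm [ 0.29 -0.21  2.24] rot [ 0.    -0.036  0.002] rows~ 0.5445353654007219
15 [0.629 0.07  0.108] [0.03 2.27 0.2 ]
slide cm [ 0.71 -0.37  4.2 ] rot [ 0.002 -0.045  0.004] rows~ 1.0247586502691182
8 [0.634 0.07  0.089] [0.08 2.27 0.16]
slide cm [ 1.35 -0.49  6.11] rot [ 0.003 -0.045  0.006] rows~ 1.5054063711819172
4 [0.636 0.069 0.078] [0.1  2.27 0.13]
slide cm [ 1.81 -0.53  7.17] rot [ 0.003 -0.045  0.006] rows~ 1.7788692303430749
1.5 [0.637 0.069 0.07 ] [0.12 2.27 0.12]
slide cm [ 2.13 -0.55  7.82] rot [ 0.003 -0.045  0.006] rows~ 1.949204383517696
0 [0.638 0.069 0.066] [0.13 2.27 0.11]
slide cm [ 2.34 -0.56  8.21] rot [ 0.003 -0.045  0.007] rows~ 2.051160599939141
-2 [0.638 0.069 0.06 ] [0.14 2.27 0.09]
slide cm [ 2.63 -0.57  8.71] rot [ 0.004 -0.045  0.007] rows~ 2.186788780092513
```

View pics/s9.png

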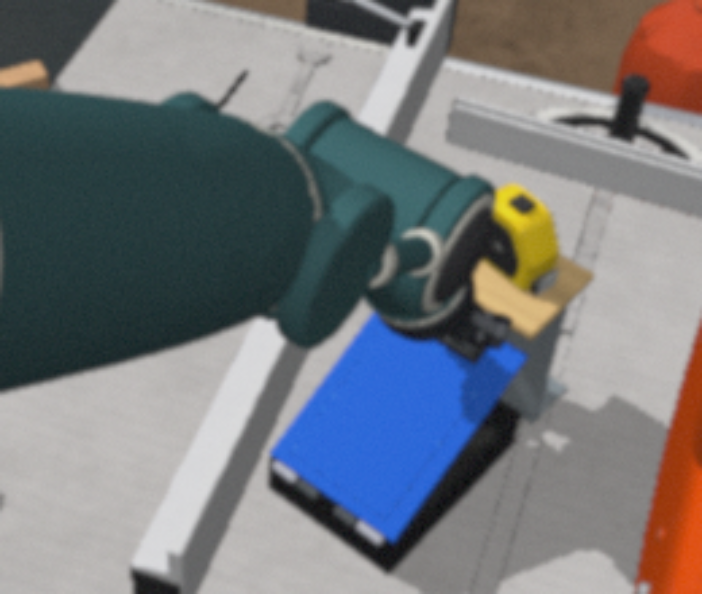

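>>> play_rows(slide=[[0.1, -0.1, 1.1], [0.3, -0.2, 2.2], [0.5, -0.3, 3.2], [0.7, -0.4, 4.2], [1, -0.4, 5.1], [1.3, -0.5, 6.1], [1.3, -0.5, 6.1], [1.3, -0.5, 6.1]], delta_rot=[[0, -0.02, 0], [0, -0.036, 0], [0, -0.04, 0], [0, -0.045, 0], [0, -0.045, 0], [0, -0.045, 0], [0, -0.045, 0], [0, -0.045, 0]])

```text
time: 12.48
tool_pos: [0.6348, 0.0697, 0.0895]
tcp_rot: [-0.145, 2.501, 0.047]
wrist_force: [0.2, 0.0, -0.0]
width: -0.003
```

```bash
python3 look.py 10; python3 - <<'E'
from plan import *
s=read_state();print(s['tool_pos'],s['wrist_force'])
for th,sc,ph,gap in [(8,.175,36.5,0),(5,.175,36.5,0),(3,.175,36.5,0),(1,.175,36.5,0),(0,.175,36.5,0),(-2,.175,36.5,0),(-4,.175,36.5,0)]:
    p,r=pose2(th,sc,ph,gap); print(th,np.round(p,3),ik(p,np.radians(ph),.325)); cmd(p,r,s)
E
```

```text
12.4833 [0.63484239 0.06974251 0.08953064] [ 0.05  0.07  2.28  0.25  0.16 -1.87] [ 0.23696827  0.00670424 -0.01054306]
lid angle [0.09639369] n 2915 max u 0.19009659753781727 res 0.0013015648276833072
[0.63516242 0.06974486 0.09012642] [-0.22275574  0.66869246  0.60724491]
8 [0.634 0.07  0.089] [0.08 2.27 0.16]
slide cm [ 0.14 -0.    0.05] rot [0.003 0.001 0.005] rows~ 0.05075970582516615
5 [0.636 0.069 0.08 ] [0.1  2.27 0.14]
slide cm [ 0.52 -0.04  0.83] rot [0.003 0.001 0.006] rows~ 0.23471778166150192
3 [0.637 0.069 0.075] [0.11 2.27 0.13]
slide cm [ 0.79 -0.06  1.34] rot [0.004 0.001 0.006] rows~ 0.37371285540805815
1 [0.638 0.069 0.069] [0.12 2.27 0.11]
slide cm [ 1.08 -0.07  1.85] rot [0.004 0.001 0.006] rows~ 0.5131054152221031
0 [0.638 0.069 0.066] [0.13 2.27 0.11]
slide cm [ 1.23 -0.08  2.1 ] rot [0.004 0.001 0.006] rows~ 0.5828744440793872
-2 [0.638 0.069 0.06 ] [0.14 2.27 0.09]
slide cm [ 1.54 -0.09  2.59] rot [0.004 0.001 0.007] rows~ 0.722495419659655
-4 [0.638 0.069 0.054] [0.15 2.27 0.08]
slide cm [ 1.87 -0.09  3.07] rot [0.004 0.001 0.007] rows~ 0.8621759162384264
```

View pics/s10.png

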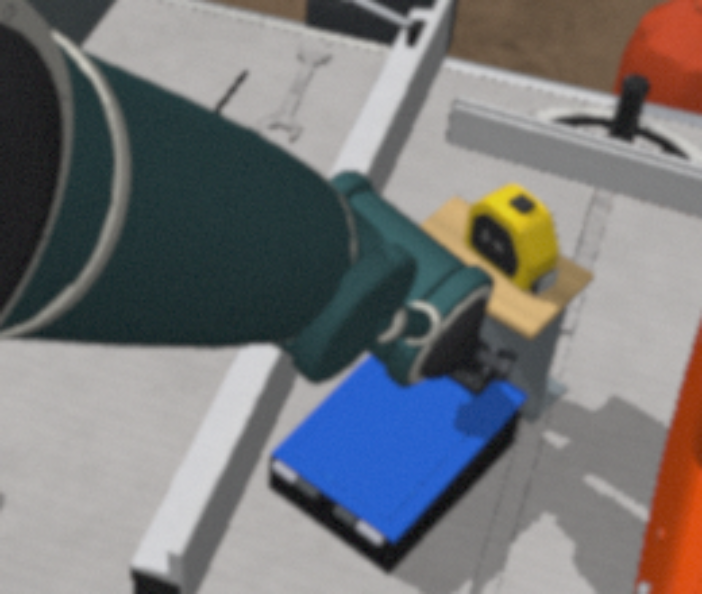

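>>> play_rows(slide=[[0.3, 0, 0.4], [0.5, 0, 0.8], [0.65, 0, 1.1], [0.8, -0.1, 1.35], [0.95, -0.1, 1.6], [1.1, -0.1, 1.85], [1.1, -0.1, 1.85], [1.1, -0.1, 1.85]], delta_rot=[[0, 0, 0], [0, 0, 0], [0, 0, 0], [0, 0, 0], [0, 0, 0], [0, 0, 0], [0, 0, 0], [0, 0, 0]])

```text
time: 13.2
tool_pos: [0.6372, 0.069, 0.0683]
tcp_rot: [-0.145, 2.501, 0.047]
wrist_force: [-0.1, 0.6, 0.2]
width: 0.0
```

```bash
python3 look.py 11; python3 - <<'E'
from plan import *
s=read_state()
for th in (1,0,-1,-2,-3):
    p,r=pose2(th,.175,36.5,0); cmd(p,r,s)
E
```

```text
13.2 [0.63715651 0.06895349 0.06827477] [ 0.05  0.11  2.29  0.37  0.11 -1.99] [-0.10512147  0.63674684  0.23361023]
lid angle [0.00641105] n 2567 max u 0.19111985018464805 res 0.0012325641162236325
slide cm [-0.05  0.03 -0.02] rot [0.004 0.    0.006] rows~ 0.05756105770036077
slide cm [0.1  0.03 0.23] rot [0.004 0.    0.006] rows~ 0.06121081747625393
slide cm [0.25 0.02 0.48] rot [0.004 0.    0.006] rows~ 0.13040524421260075
slide cm [0.41 0.02 0.72] rot [0.004 0.    0.006] rows~ 0.2000489498983522
slide cm [0.58 0.02 0.97] rot [0.004 0.    0.006] rows~ 0.26982568517919586
```

>>> play_rows(slide=[[0.1, 0, 0.2], [0.15, 0, 0.35], [0.2, 0, 0.5], [0.2, 0, 0.5]], delta_rot=[[0, 0, 0], [0, 0, 0], [0, 0, 0], [0, 0, 0]])

```text
time: 13.58
tool_pos: [0.6387, 0.0691, 0.0631]
tcp_rot: [-0.145, 2.501, 0.047]
wrist_force: [-1.8, 0.3, 3.2]
width: 0.0
```

>>> play_rows(slide=[[0.05, 0, 0.1], [0.1, 0, 0.2], [0.15, 0, 0.3], [0.15, 0, 0.3]], delta_rot=[[0, 0, 0], [0, 0, 0], [0, 0, 0], [0, 0, 0]])

```text
time: 13.92
tool_pos: [0.6394, 0.0692, 0.0611]
tcp_rot: [-0.145, 2.499, 0.047]
wrist_force: [-14.4, -2.1, 17.3]
width: -0.001
```

>>> play_rows(slide=[[-0.1, 0, -0.6], [-0.1, 0, -2], [-0.1, 0, -4], [-0.1, 0, -7], [-0.1, 0, -10], [-0.1, 0, -12], [-0.1, 0, -12], [-0.1, 0, -12]], delta_rot=[[0, 0, 0], [0, 0, 0], [0, 0, 0], [0, 0, 0], [0, 0, 0], [0, 0, 0], [0, 0, 0], [0, 0, 0]])

```text
time: 14.58
tool_pos: [0.5698, 0.0611, 0.1596]
tcp_rot: [-0.145, 2.496, 0.047]
wrist_force: [-0.3, 0.6, -0.3]
width: 0.001
```

```bash
python3 look.py 12; python3 - <<'E'
from h import *
p=read_camera('top'); 
for t in ('tape_measure','pencil','hex_key'):
    x=landmark_of(t,p)
    print(t,[(np.round(a['at'],1),a['conf']) for a in x[:2]])
save(p,'t12.png')
E
```

```text
14.5833 [0.56975542 0.0610876  0.15964466] [ 0.04 -0.19  2.36  0.15  0.33 -1.78] [-0.26735259  0.61235063 -0.30539514]
lid angle [0.00547559] n 2838 max u 0.1908356141749611 res 0.0012333287180164452
tape_measure [(array([400.5, 121.3]), 0.58)]
pencil [(array([276.8, 154.9]), 0.6)]
hex_key [(array([270.3, 286.2]), 0.71)]
```

View pics/s12.png

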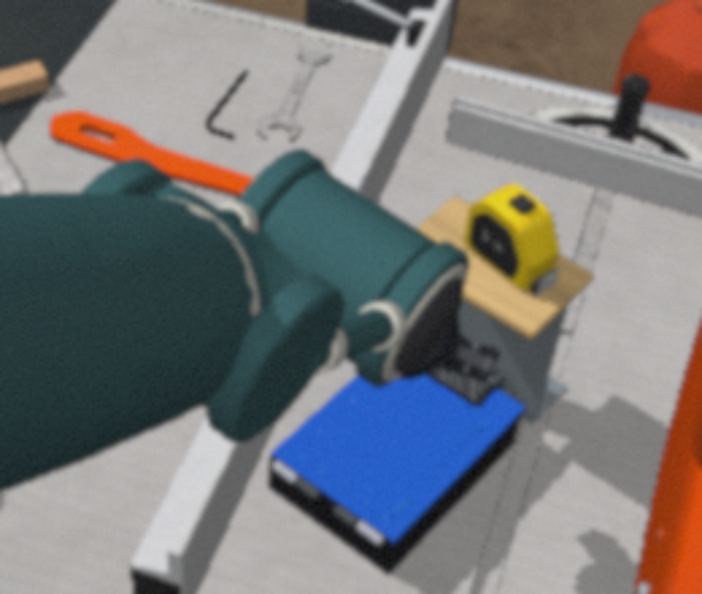

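View pics/t12.png

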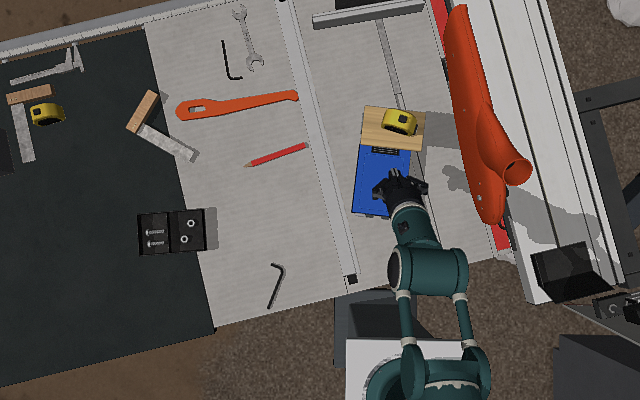

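```bash
python3 -c "
from workcell import *
print(finish_job())"
```

```text
the job is handed in; nothing more can be done
None
```

The spanner is in the case with the lid clicked shut, and I've handed the job in at about 14.7 s on the robot's clock. No verdict was reported.

**What I did:**
- I gripped the nearest spanner by its shank and carried it over the metal fence on the table and in sideways under the ledge. I then laid it lengthways in the case and let go.
- I pushed the lid over from the robot's side with the closed fingers.
- I pressed the black pad with the tool leaning back about 36 degrees, then drew the arm clear.

**Last checks:**
- **Spanner:** before the lid closed, it lay flat on the case floor, about 2–3 mm from the centre. I could not see it once the lid was down.
- **Lid:** it measured about 0.005 rad after I let go, so it is shut. I did not see the snap itself, or the force while the catch gave way. A second press on the shut pad reached about 17 N at the wrist.
- **Other items:** the tape measure, pencil and hex key look unmoved. The network's marks for them shifted by up to 5 pixels (about 13 mm) on the pencil, but the pencil looks to be in the same place in the pictures.
- **Arm:** nothing was touching it when I handed in, and the wrist force was close to zero.

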